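Hang a loupe on the empty hook of a rotary stand

ROBOT

A 6-joint arm with a two-finger parallel gripper is mounted at the origin on a cart in front of the work surface, level with it; the furniture and walls round the work are solid. World frame = base frame: x ahead of the robot, y to its left, z up, the work surface at z = 0. Lengths are in m, angles in degrees, forces in N, time in s.
With the tool pointing down it reaches from about 0.4 to 0.825 m from the base axis. Payload 7 kg.
Tool frame: the origin (TCP) lies midway between the tips of the shut fingers; the grasp point (between the pads) lies 19 mm behind it (r.grip_point_offset is the z of the grasp point in the tool frame, in m); z points along the fingers, y is the line along which they close (so a half turn about z gives the same grasp; the last joint's range is limited). The gripper opens to 88 mm and grips with 3 to 60 N. Pads are 19 mm wide; open, the fingers measure 130 mm over their backs; the gripper's body (78 mm by 193 mm) begins 47 mm behind the grasp point.
Start: joints at [-57.118, 20.546, 0.682, 0, -70.136, -16.507], TCP at [0.19, -0.648, 0.227] pointing down, gripper open.
Joint ranges: [-176.03, 176.03], [-82.01, 121.73], [-58.28, 71.71], [-173.87, 95.51], [-174.79, -0.11], [-173.66, 173.66]. Speed limits (degrees/s): [136.94, 136.94, 172.46, 180, 180, 180].

INTERFACE

Orientations are given as [roll, pitch, yaw] about the fixed x, y, z axes, in that order (R = Rz(yaw) Ry(pitch) Rx(roll)).
In Python, from plant import r, viewer, recognise, outline_of, pinpoint gives the robot as it stands.
- The arm moves only by the tool move_arm, never from a script. Its argument "targets" is a list of rows, each a list of 2 entries, a list of its own where there are three numbers: the shift along the tool's x, y, z in cm, then the turn, a rotation vector about the tool's x, y, z in rad. A call has 1 to 5 rows; each row is the pose to reach, as a shift and turn from the pose commanded when the call began, along the tool's axes at that moment; what a row does not reach only later rows make up. A row lasts 1/8 s, in which the tool goes at most 62.5 mm and 10.7 degrees, less where a joint would pass 70% of its speed; a pose out of reach is approached as far as the arm can. A call with a gripper value outside its range is refused whole. "jaw" is the finger opening in cm, from 0 to 8.76, set as the call begins (left out, the last holds). The fingers move at their own pace and stop on an object; "squeeze" is the grip in N (left out, the last holds). Time passes only in rows, so rows that repeat a pose let the fingers close. It gives the time, the measured TCP pose, the force, the opening and the grip force at its end, in the units of the state.
- r.get_state(): the state, without advancing time (a new reading comes with each control period).
- viewer.capture(name): name is "side" or "top"; returns a dict with "image" (384x512x3 uint8, blue, green, red), "intrinsics" (3x3 intrinsics, pixels), "camera_from_world" (4x4, takes a point from world to camera coordinates). Camera axes: x right, y up, looking along -z (the intrinsics and any distortion apply to the point x, -y, -z); pixel columns grow to the right and rows downward; lengths in m; the calibration is good to about 2 mm. A picture is of the moment at which its call begins. There is no depth.
- r.close_job(): hands the job in; it is judged then, once.
Trained networks look in the newest picture that a camera, given by its name, has taken for a name from the list of things; names that differ only in an ending like _2 or _b are one class to them, and where a whole thing is asked for, a point or a joint stands for the part that bears it (a point fixed in the world has none). Each returns a list of dicts, best first, with "score" (0 to 1); they miss things now and then, are a little off and sometimes report something else, mostly with a low value. They report only what shows in the picture. A call takes as long as a camera call. They do not tell look-alikes from the thing itself.
- recognise(label, camera): "box" ([left, top, right, bottom] in pixels, round what is visible of it).
- outline_of(label, camera): "mask" (384x512 bool, what is visible of it) and "box" ([left, top, right, bottom] in pixels, round what is visible of it).
- pinpoint(label, camera): "location" ([row, column] in pixels: a listed point, or the origin of a listed thing).
The state is a dict: "time_s": time; "joints": joint angles; "qd": joint speeds; "joint_torque": joint torques, N m; "tcp_pos": TCP position; "eef_rot": TCP orientation; "contact_force": force on the tool from outside, world axes, zero at the start; "moment": the same for the moment, N m; "gripper_width": finger opening in m; "gripper_force": force on a finger pad.
Only numpy, scipy, OpenCV 4.12 (cv2) and the standard library are available. Lean on these libraries where they do the work, as an engineer would, in place of code of your own. Each camera call takes 0.05 s, during which the arm holds its last target. There are 200 camera calls.

TASK

First turn the rotary loupe stand until its empty hook points the same way as the dark pointer on the stand's foot. Then take the loupe out of its desk dock, hang it by its eye on that empty hook, so that it hangs upright and still, with the hook still at the pointer, and let go.

Things in the scene. Friction and masses are not known exactly. Their poses are not given: they have to be found in the camera images.
- stand: Fixed foot of the rotary loupe stand: grey disc 160 mm across, 13 mm thick, origin at its centre on the worktop, z up. A dark flat pointer sticks out 47 mm past its rim along its own -x. On its mast turns a head with four level steel hooks 90 degrees apart: three carry loupes fixed to the head (like the loose one, 80 mm from the axis, tops 205 mm above the worktop), one hook is empty.
- rotor (a joint): Turning of the stand's head, rad. 0: the empty hook lies exactly over the pointer; positive: turned anticlockwise from there, seen from above. It starts at +0.7 to +1.4, turns from -3 to +3 against light friction (0.06 N m) and stays where it is left.
- knob_grip (a point): Grip point of the knob on top of the stand, on the turning axis, 215 mm above the worktop. The knob is an upright dark bar 44 mm long, 14 mm thick, from 185 to 229 mm above the worktop. The frame turns with the head: z up, x along the bar; the empty hook points along -x.
- hook_seat (a point): Centre line of the empty hook where a loupe hangs: 80 mm from the turning axis, 150 mm above the worktop. Turns with the head: z up, the hook points along -x. Round bar 8 mm thick, level from the hub (radius 24 mm) to 104 mm from the axis; the end then bends up, to 116 mm from the axis and 164 mm high.
- loupe_grip (a point): Where to grasp the loose loupe, on its top tab (24 mm wide in y, 12 thick in x). Flat upright plate 150 mm tall, 54 wide (y), 10 thick (x), z up, 65-105 g; lens at the foot. This point is 128 mm above the foot, 22 below the top; the eye's shoulders start 21 mm below it. The eye opens along x, 40 mm wide, from 70 to 29 mm below it. Hung, this point is 33 mm above the hook's centre line.
- dock: Fixed grey slotted desk dock, 84 x 60 mm, 34 mm tall, origin at the middle of its underside. The loupe stands in its slot, foot 6 mm above the worktop, 26 mm deep, about 2 mm play, the plate across the dock's x; lift it straight out.
Things that resemble listed ones, but are neither listed nor needed, are in the scene too. Of the things like the part that bears loupe_grip, leave any that is red; of the rest the larger one is meant.

How it is judged (in metres and radians):
On the way:
1. the empty hook is turned to the pointer while the loupe still stands in its dock (value of joint rotor between -0.2 and 0.2 rad and distance of loupe_grip from where it was at the start of the episode below 0.03 m), for 0.2 s.
At the end, for the whole second after the job is handed in: The empty hook is within 15 degrees of the pointer; the loupe hangs by its eye on that hook, anywhere along it, its tab's middle 33 mm (+-10) above and within 20 mm sideways of the hook's centre line, within 17 degrees of upright and at rest (value of joint rotor between -0.26 and 0.26 rad and x of loupe_grip in the frame of hook_seat between -0.035 and 0.055 m and y of loupe_grip in the frame of hook_seat between -0.02 and 0.02 m and z of loupe_grip in the frame of hook_seat between 0.023 and 0.043 m and angle between loupe_grip's own z axis and vertical below 0.3 rad and linear speed of loupe below 0.05 m/s and velocity of joint rotor between -0.1 and 0.1 rad/s); the robot touches nothing.
It also fails if it takes over 53 s, if anything falls off the work surface, if the arm or the gripper's body presses on something with over 40 N, if the wrist force passes 120 N, or if a joint passes its speed limit or range.

## Working session

There is one attempt and no reset: what is moved stays moved. The work goes in short steps, Python scripts to look and compute and a tool call to move; the robot and the scene stay as the last step left them, time stands still between calls to the robot, and variables do not carry over. Pictures are saved under pics/ and viewed, at most 13 in all, crops included, and the job is handed in when it is done.

Besides the shell and the picture viewer there is one more tool, called after "Request:" by a JSON object that holds its "method" and its "body", one argument or row to a line. move_arm: Moves the arm, as the interface text tells. Its arguments: {"type":"object","properties":{"targets":{"type":"array","items":{"type":"array"}},"jaw":{"type":"number"},"squeeze":{"type":"number"}},"required":["targets"]}

```bash
mkdir -p pics; ls
python3 - <<'E'
from plant import r, viewer, recognise, outline_of, pinpoint
import cv2,numpy as np
s=r.get_state();print(s['time_s'],s['tcp_pos'],s['eef_rot'],r.grip_point_offset)
im=[]
for c in('side','top'):
    d=viewer.capture(c);cv2.imwrite(f'pics/{c}0.png',d['image']);im.append(d['image'])
    print(c,d['intrinsics'],np.round(d['camera_from_world'],4).tolist())
    for l in('stand','knob_grip','hook_seat','loupe_grip','dock'):
        print(l,[(round(x['score'],2),np.round(x['location']).tolist()) for x in pinpoint(l,c)])
    print([(round(x['score'],2),np.round(x['box']).tolist()) for x in recognise('loupe_grip',c)])
E
```

```text
pics
0.0 [ 0.19011215 -0.6471603   0.22561687] [ 1.79905279e+02 -8.22199025e-03 -1.63633818e+02] -0.0188
side [[499.46403296   0.         257.29573624]
 [  0.         499.46403296 196.25140706]
 [  0.           0.           1.        ]] [[-0.9086, -0.4174, 0.0133, 0.3938], [0.2164, -0.4433, 0.8698, -0.3301], [-0.3571, 0.7933, 0.4932, -0.832], [0.0, 0.0, 0.0, 1.0]]
stand [(0.63, [292.0, 169.0])]
knob_grip [(0.64, [203.0, 164.0])]
hook_seat [(0.95, [218.0, 192.0])]
loupe_grip [(0.97, [150.0, 294.0]), (0.53, [199.0, 277.0]), (0.52, [231.0, 218.0])]
dock [(0.6, [249.0, 275.0])]
[(0.84, [275.0, 191.0, 277.0, 241.0]), (0.84, [283.0, 143.0, 303.0, 196.0]), (0.78, [218.0, 224.0, 226.0, 268.0])]
top [[466.44753329   0.         259.18754001]
 [  0.         466.44753329 200.15854275]
 [  0.           0.           1.        ]] [[-0.005, -0.9996, -0.0289, -0.1747], [0.986, -0.0097, 0.1666, -0.5611], [-0.1668, -0.0277, 0.9856, -1.1323], [0.0, 0.0, 0.0, 1.0]]
stand [(0.92, [178.0, 184.0])]
knob_grip [(0.55, [158.0, 169.0])]
hook_seat [(0.69, [168.0, 207.0])]
loupe_grip [(0.68, [186.0, 231.0]), (0.55, [220.0, 280.0]), (0.52, [196.0, 389.0])]
dock [(0.73, [228.0, 278.0]), (0.45, [217.0, 280.0])]
[(0.75, [379.0, 190.0, 396.0, 217.0]), (0.48, [228.0, 184.0, 244.0, 200.0]), (0.45, [270.0, 216.0, 288.0, 232.0])]
```

View pics/side0.png

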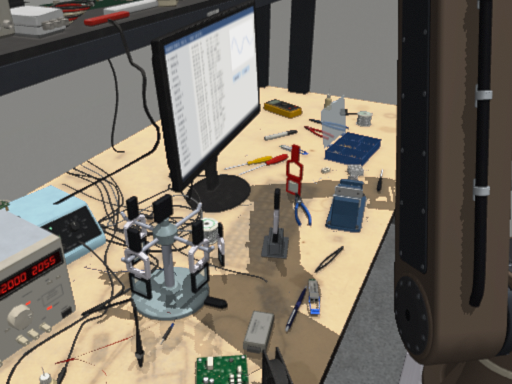

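View pics/top0.png

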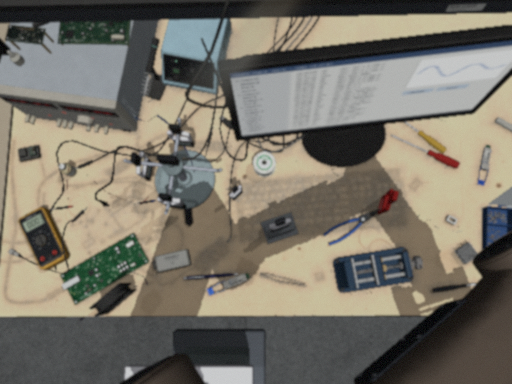

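```bash
cat > h.py <<'E'
from plant import r, viewer, recognise, outline_of, pinpoint
import cv2,numpy as np
from scipy.spatial.transform import Rotation as R
def proj(d,p):
    p=np.atleast_2d(p);T=d['camera_from_world'];K=d['intrinsics']
    c=p@T[:3,:3].T+T[:3,3];c=c*[1,-1,-1];u=c@K.T;return u[:,:2]/u[:,2:]
def ray(d,uv):
    T=d['camera_from_world'];K=d['intrinsics']
    v=np.linalg.solve(K,[uv[0],uv[1],1])*[1,-1,-1]
    Rm=T[:3,:3];return -Rm.T@T[:3,3],Rm.T@v
def atz(d,uv,z):
    o,v=ray(d,uv);return o+v*(z-o[2])/v[2]
def tri(d1,u1,d2,u2):
    (a,v),(b,w)=ray(d1,u1),ray(d2,u2)
    t=np.linalg.lstsq(np.c_[v,-w],b-a,rcond=None)[0]
    p,q=a+v*t[0],b+w*t[1];return (p+q)/2,np.linalg.norm(p-q)
E
python3 - <<'E'
from h import *
s=viewer.capture('side');t=viewer.capture('top')
a=cv2.resize(s['image'][130:330,110:320],None,fx=2.8,fy=2.8,interpolation=cv2.INTER_CUBIC)
b=cv2.resize(t['image'][110:270,110:310],None,fx=3.5,fy=3.5,interpolation=cv2.INTER_CUBIC)
cv2.imwrite('pics/s1.png',a);cv2.imwrite('pics/t1.png',b)
for n,u,v in(('dock',(275,249),(278,228)),('lou',(277,199),(280,220)),('stand',(169,292),(184,178)),('knob',(164,203),(169,158)),('hook',(192,218),(207,168)),('lou2',(218,231),(231,186))):
    print(n,tri(s,u,t,v))
E
```

```text
dock (array([ 0.49256736, -0.22645617, -0.00252457]), np.float64(0.002911685905303254))
lou (array([ 0.49519299, -0.2300837 ,  0.13245563]), np.float64(0.005661611640322762))
stand (array([0.62687398, 0.02024767, 0.00553501]), np.float64(0.0017643772768495213))
knob (array([0.62500441, 0.01311713, 0.2166161 ]), np.float64(0.0030825679416479363))
hook (array([ 0.61643472, -0.06157637,  0.14442498]), np.float64(0.008390136139227513))
lou2 (array([ 0.5843175 , -0.11284695,  0.0906987 ]), np.float64(0.0070520454334953514))
```

View pics/s1.png

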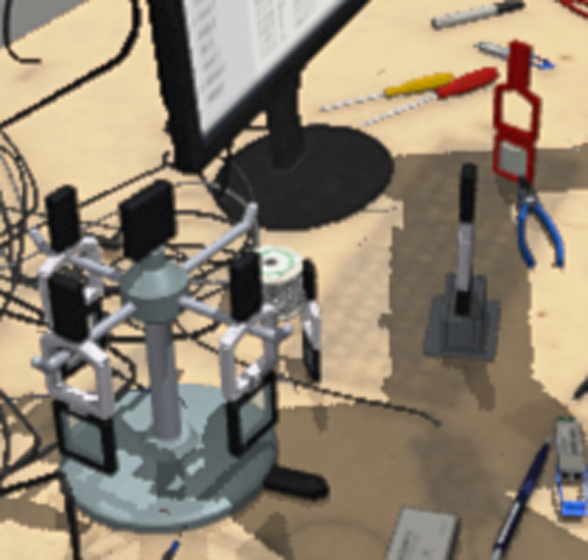

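View pics/t1.png

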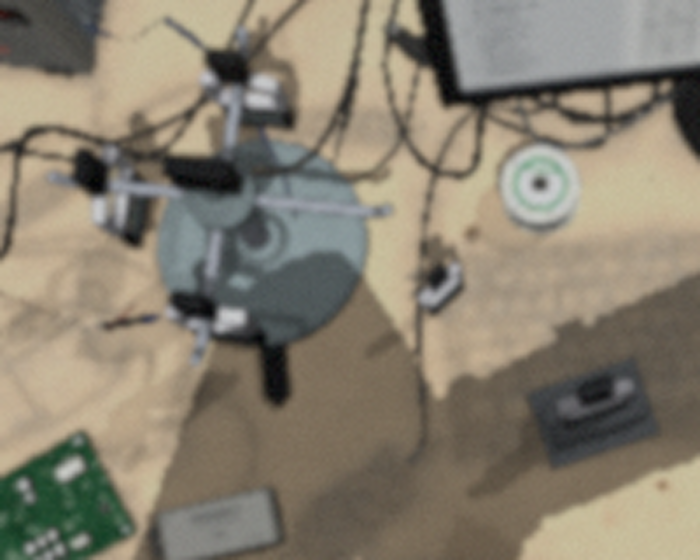

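The three loose candidates are the black loupe in the dock (side 277,199 / top 280,220), a red one (side 294,170), which I leave, and a small black one (side 220,243 / top 235,190). The docked one fits: it isn't red and it is the larger of the other two, as the crops confirm. The empty hook points right in the top picture (tip 222,170), and the pointer points down (tip 189,224).

Run:
```python
from h import *
s=viewer.capture('side');t=viewer.capture('top')
def pp(l):
    o=[]
    for c in('side','top'):
        (viewer.capture(c)); o.append([np.array(x['location'])[::-1] for x in pinpoint(l,c)])
    return o
for l in('stand','knob_grip','hook_seat','dock'):
    a,b=pp(l); 
    if a and b: print(l,*tri(s,a[0],t,b[0]))
# fit foot disc: pointer tip
st=atz(t,(184,178),0.0);print('stand z0',st, 'side',atz(s,(169,292),0.0))
tip=atz(t,(110+277/3.5,110+400/3.5),.01);tip2=atz(s,(110+322/2.8,130+488/2.8),.01)
print('tip',tip,tip2)
print('hooktip',atz(t,(110+392/3.5,110+210/3.5),.164), 'side',atz(s,(110+252/2.8,130+210/2.8),.164))
# opposing hook
print('opp tip',atz(t,(110+52/3.5,110+178/3.5),.164))
print('front tip',atz(t,(110+198/3.5,110+360/3.5),.164),'back',atz(t,(110+243/3.5,110+38/3.5),.164))
print('bar',atz(t,(110+168/3.5,110+165/3.5),.229),atz(t,(110+240/3.5,110+170/3.5),.229))
for l,c,d in(('dock','top',t),('loupe_grip','top',t),('knob_grip','top',t)):
    for x in outline_of(l,c)[:4]:
        m=x['mask'].astype(np.uint8);print(l,x['score'],m.sum(),cv2.minAreaRect(cv2.findNonZero(m)))
# dock top corners (crop px) at z .034
for u in((528,395),(637,360),(660,433),(553,467)):
    print('dk',atz(t,(110+u[0]/3.5,110+u[1]/3.5),.034))
print('tab',atz(t,(110+583/3.5,110+392/3.5),.156),atz(t,(110+612/3.5,110+382/3.5),.156), 'side',[atz(s,(110+x/2.8,130+y/2.8),.156) for x,y in((460,167),(475,167))])
print('eye/frame',atz(t,(110+558/3.5,110+408/3.5),.07),atz(t,(110+634/3.5,110+383/3.5),.07))
```

```text
stand [ 0.63090501  0.01275363 -0.00517478] 0.0002947137030381059
knob_grip [0.6244942  0.01574677 0.22104122] 0.007511540164122934
hook_seat [ 0.58689764 -0.18401632  0.07847323] 0.1844830332093767
dock [ 0.49434461 -0.22432809  0.00298162] 0.00612298995196357
stand z0 [0.62892558 0.02170264 0.        ] side [0.62990428 0.01483428 0.        ]
tip [0.50412041 0.00369974 0.01      ] [0.50120011 0.00758845 0.01      ]
hooktip [ 0.61056361 -0.09723179  0.164     ] side [ 0.60607476 -0.08604037  0.164     ]
opp tip [0.63494042 0.12851326 0.164     ]
front tip [0.51246349 0.02787665 0.164     ] back [0.72978245 0.00373365 0.164     ]
bar [0.62537864 0.0350902  0.229     ] [ 0.62162277 -0.00985981  0.229     ]
dock 0.9 457 ((279.8500061035156, 228.0500030517578), (22.135942459106445, 32.57145690917969), 71.56504821777344)
loupe_grip 0.75 233 ((279.7518310546875, 223.81753540039062), (11.44839096069336, 23.751142501831055), 70.01689147949219)
loupe_grip 0.71 293 ((386.5723571777344, 201.23106384277344), (12.62291431427002, 29.148963928222656), 41.633541107177734)
loupe_grip 0.63 121 ((235.50003051757812, 191.50001525878906), (9.899494171142578, 14.142135620117188), 45.0)
knob_grip 0.79 2003 ((174.20912170410156, 167.67913818359375), (75.53793334960938, 70.43109893798828), 51.89242172241211)
dk [ 0.50340442 -0.18248192  0.034     ]
dk [ 0.52817901 -0.26140711  0.034     ]
dk [ 0.47520339 -0.27698683  0.034     ]
dk [ 0.45141423 -0.20009209  0.034     ]
tab [ 0.49047395 -0.22103607  0.156     ] [ 0.49681561 -0.23983224  0.156     ] side [array([ 0.49881116, -0.2282798 ,  0.156     ]), array([ 0.48805762, -0.23353922,  0.156     ])]
eye/frame [ 0.48979963 -0.20426382  0.07      ] [ 0.50691159 -0.25750624  0.07      ]
```

```bash
cat >> h.py <<'E'
def go(*tg):
    s=r.get_state();R0=R.from_euler('xyz',s['eef_rot'],degrees=True);p=np.array(s['tcp_pos'])
    print('t',round(s['time_s'],2),'p',np.round(p,4),'rot',np.round(s['eef_rot'],2),'F',np.round(s['contact_force'],1),'w',s['gripper_width'],s['gripper_force'],'j',np.round(s['joints'],1))
    for x,y,z,yaw in tg:
        R1=R.from_euler('xyz',[180,0,yaw],degrees=True)
        d=R0.inv().apply(np.array([x,y,z])-p)*100;print((x,y,z,yaw),np.round(d,2).tolist(),np.round((R0.inv()*R1).as_rotvec(),3).tolist(),'rows',round(max(np.linalg.norm(d)/6.25,np.degrees((R0.inv()*R1).magnitude())/10.7),1))
E
python3 - <<'E'
from h import *
s=viewer.capture('side');t=viewer.capture('top')
print(tri(s,(178,188),t,(240,137)),tri(s,(157,45),t,(222,62)),tri(s,(258,5),t,(511,30)),tri(s,(258,85),t,(470,100)))
go((.19,-.647,.32,-163.6),(.5,-.25,.32,-120),(.6245,.0155,.32,-96.3))
E
```

```text
(array([ 0.69154468, -0.13751559,  0.15806774]), np.float64(0.0023822498484462446)) (array([ 0.71893258, -0.13196818,  0.47072409]), np.float64(0.010696195980719315)) (array([ 0.74192445, -0.61080364,  0.48339841]), np.float64(0.04399416910475392)) (array([ 0.73087555, -0.633866  ,  0.25257699]), np.float64(0.009168182368546883))
t 1.95 p [ 0.1903 -0.6476  0.2266] rot [-180.      0.   -163.62] F [1.  0.2 0.4] w 0.08754924876762546 0.0 j [-57.1  20.5   0.7  -0.  -70.1 -16.5]
(0.19, -0.647, 0.32, -163.6) [0.01, 0.07, -9.34] [-0.0, 0.0, -0.0] rows 1.5
(0.5, -0.25, 0.32, -120) [-40.93, 29.42, -9.34] [-0.0, 0.0, -0.761] rows 8.2
(0.6245, 0.0155, 0.32, -96.3) [-60.36, 51.38, -9.34] [-0.0, 0.0, -1.175] rows 12.8
```

Request:
{"method": "move_arm", "body": {
  "targets": [
    [[0, 0, -6], [0, 0, 0]],
    [[-6, 5, -9.3], [0, 0, -0.1]],
    [[-11, 9.3, -9.3], [0, 0, -0.25]],
    [[-16, 13.5, -9.3], [0, 0, -0.4]],
    [[-21, 17.8, -9.3], [0, 0, -0.55]]
  ],
  "jaw": 5
}}

```text
time_s: 2.58
tcp_pos: [0.3256, -0.4416, 0.3197]
eef_rot: [-179.9, 0.0, -131.8]
contact_force: [1.5, 0.2, -0.3]
gripper_width: 0.0507
gripper_force: 0.0
```

```bash
python3 -c "
from h import *
go((.6245,.0155,.32,-96.3))"
```

```text
t 2.58 p [ 0.3256 -0.4416  0.3197] rot [-1.7995e+02  1.0000e-02 -1.3185e+02] F [ 1.5  0.2 -0.3] w 0.05070734373327993 0.0 j [-33.1   5.8  -6.6   0.  -77.5  -8.7]
(0.6245, 0.0155, 0.32, -96.3) [-53.99, 8.24, -0.03] [-0.001, -0.0, -0.62] rows 8.7
```

Request:
{"method": "move_arm", "body": {
  "targets": [
    [[-6, 0.9, 0], [0, 0, -0.1]],
    [[-12, 1.8, 0], [0, 0, -0.2]],
    [[-18, 2.7, 0], [0, 0, -0.3]],
    [[-24, 3.6, 0], [0, 0, -0.4]],
    [[-30, 4.6, 0], [0, 0, -0.5]]
  ]
}}

```text
time_s: 3.2
tcp_pos: [0.4927, -0.188, 0.3198]
eef_rot: [-179.9, 0.0, -103.3]
contact_force: [0.8, -0.2, -0.1]
gripper_width: 0.0504
gripper_force: 0.0
```

```bash
python3 -c "
from h import *
go((.6245,.0155,.32,-96.3),(.6245,.0155,.26,-96.3))"
```

```text
t 3.2 p [ 0.4927 -0.188   0.3198] rot [-1.7994e+02  1.0000e-02 -1.0326e+02] F [ 0.8 -0.2 -0.1] w 0.05039110316044889 0.0 j [  0.5   3.7  -9.    0.  -77.3 -13.7]
(0.6245, 0.0155, 0.32, -96.3) [-22.83, -8.16, -0.01] [-0.001, 0.0, -0.122] rows 3.9
(0.6245, 0.0155, 0.26, -96.3) [-22.83, -8.15, 5.99] [-0.001, 0.0, -0.122] rows 4.0
```

Request:
{"method": "move_arm", "body": {
  "targets": [
    [[-6, -2.1, 0], [0, 0, -0.04]],
    [[-12, -4.2, 0], [0, 0, -0.08]],
    [[-17.5, -6.2, 1], [0, 0, -0.12]],
    [[-22.8, -8.15, 4], [0, 0, -0.122]],
    [[-22.8, -8.15, 6], [0, 0, -0.122]]
  ]
}}

```text
time_s: 3.82
tcp_pos: [0.6254, 0.0161, 0.2569]
eef_rot: [179.9, -0.0, -96.3]
contact_force: [-0.6, -0.5, 0.8]
gripper_width: 0.0502
gripper_force: 0.0
```

```bash
python3 -c "
from h import *
for c in('side','top'):
  d=viewer.capture(c);print(c,[(round(x['score'],2),np.round(x['location'],1)) for x in pinpoint('knob_grip',c)]);print(proj(d,[.6245,.0155,.215]))
  y0,x0=(130,100) if c=='side' else (100,110)
  cv2.imwrite(f'pics/k_{c}.png',cv2.resize(d['image'][y0:y0+150,x0:x0+150],None,fx=2.6,fy=2.6,interpolation=2))
a,b=[cv2.imread(f'pics/k_{c}.png') for c in('side','top')]
cv2.imwrite('pics/k.png',np.hstack([a,b]))
go((.6245,.0155,.196,-96.3))"
```

```text
side [(0.69, array([203.1, 163.2]))]
[[162.77431724 204.14802689]]
top [(0.74, array([158. , 169.8]))]
[[168.39161968 159.06165438]]
t 4.03 p [0.6243 0.0126 0.2598] rot [ 1.800e+02 -3.000e-02 -9.647e+01] F [ 0.7 -0.6  0.5] w 0.05047959570913626 0.0 j [ 19.1  14.8  -3.2   0.  -72.1 -25.5]
(0.6245, 0.0155, 0.196, -96.3) [-0.29, 0.01, 6.38] [0.0, -0.001, -0.003] rows 1.0
```

View pics/k.png

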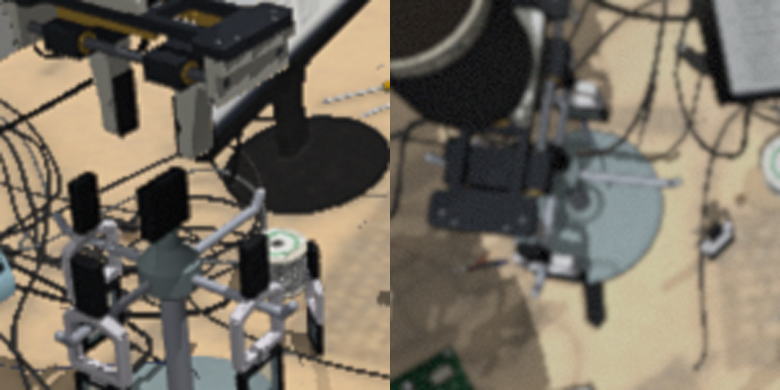

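The fingers straddle the knob bar (side crop 163,203) and the neighbouring loupes are clear, so I'm going down to grip it.

Request:
{"method": "move_arm", "body": {
  "targets": [
    [[-0.2, 0, 3], [0, 0, 0]],
    [[-0.2, 0, 6.2], [0, 0, 0]],
    [[-0.2, 0, 6.3], [0, 0, 0]],
    [[-0.2, 0, 6.3], [0, 0, 0]]
  ]
}}

```text
time_s: 4.53
tcp_pos: [0.6255, 0.0145, 0.1986]
eef_rot: [-179.8, 0.0, -96.5]
contact_force: [-0.3, -0.8, -0.4]
gripper_width: 0.05
gripper_force: 0.0
```

Request:
{"method": "move_arm", "body": {
  "targets": [
    [[0, 0, 0], [0, 0, 0]],
    [[0, 0, 0], [0, 0, 0]],
    [[0, 0, 0], [0, 0, 0]],
    [[0, 0, 0], [0, 0, 0]],
    [[0, 0, 0], [0, 0, 0]]
  ],
  "jaw": 0,
  "squeeze": 12
}}

```text
time_s: 5.15
tcp_pos: [0.6236, 0.015, 0.1964]
eef_rot: [179.9, -0.0, -96.5]
contact_force: [-5.1, 1.7, 3.6]
gripper_width: 0.0141
gripper_force: 12.0
```

Request:
{"method": "move_arm", "body": {
  "targets": [
    [[0, 0.1, 0], [0, 0, 0.1]],
    [[0, 0.1, 0], [0, 0, 0.24]],
    [[0, 0.1, 0], [0, 0, 0.4]],
    [[0, 0.1, 0], [0, 0, 0.56]],
    [[0, 0.1, 0], [0, 0, 0.72]]
  ]
}}

```text
time_s: 5.78
tcp_pos: [0.6217, 0.0159, 0.1964]
eef_rot: [179.8, -0.1, -138.0]
contact_force: [-11.2, 7.0, 7.7]
gripper_width: 0.0141
gripper_force: 12.0
```

```bash
python3 -c "
from h import *
go((.6235,.015,.196,-174.9))
print(r.get_state()['moment'])"
```

```text
t 5.78 p [0.6217 0.0159 0.1964] rot [ 1.7984e+02 -9.0000e-02 -1.3800e+02] F [-11.2   7.    7.7] w 0.014112996108190463 12.009750455617905 j [ 19.4  16.9  -8.6  -0.1 -64.6 -67.3]
(0.6235, 0.015, 0.196, -174.9) [-0.07, -0.19, 0.04] [0.002, -0.002, 0.644] rows 3.4
[2.574212   3.57603665 0.1012858 ]
```

Request:
{"method": "move_arm", "body": {
  "targets": [
    [[0, 0, 0], [0, 0, 0.15]],
    [[0, 0, 0], [0, 0, 0.3]],
    [[0, 0, 0], [0, 0, 0.45]],
    [[0, 0, 0], [0, 0, 0.58]],
    [[0, 0, 0], [0, 0, 0.644]]
  ]
}}

```text
time_s: 6.4
tcp_pos: [0.621, 0.0177, 0.1964]
eef_rot: [179.8, -0.2, -174.7]
contact_force: [-14.4, 13.8, 9.7]
gripper_width: 0.0136
gripper_force: 12.0
```

Request:
{"method": "move_arm", "body": {
  "targets": [
    [[0, 0, 0], [0, 0, 0]],
    [[0, 0, 0], [0, 0, 0]]
  ]
}}

```text
time_s: 6.65
tcp_pos: [0.621, 0.0177, 0.1963]
eef_rot: [179.8, -0.2, -174.6]
contact_force: [-14.4, 13.3, 9.4]
gripper_width: 0.0138
gripper_force: 12.0
```

```bash
python3 -c "
from h import *
go((.6235,.015,.196,-174.9),(.6235,.015,.27,-174.9))
for c in('side','top'):
  d=viewer.capture(c);print(c,[(round(x['score'],2),np.round(x['location'],1)) for x in pinpoint('hook_seat',c)])
  a=np.radians(-174.9);u=np.array([np.cos(a),np.sin(a),0]);print(proj(d,[np.array([.6235,.015,.150])+.08*u,np.array([.6235,.015,.164])+.116*u,np.array([.6235,.015,.01])+.127*u]))
  y0,x0=(170,100) if c=='side' else (110,110)
  cv2.imwrite(f'pics/k_{c}.png',cv2.resize(d['image'][y0:y0+150,x0:x0+150],None,fx=2.6,fy=2.6,interpolation=2))
a,b=[cv2.imread(f'pics/k_{c}.png') for c in('side','top')]
cv2.imwrite('pics/k2.png',np.hstack([a,b]))
"
```

```text
t 6.65 p [0.621  0.0177 0.1963] rot [ 179.8    -0.2  -174.58] F [-14.4  13.3   9.4] w 0.013779413144645628 11.99074611067772 j [  19.5   16.8   -8.6   -0.3  -64.7 -103.9]
(0.6235, 0.015, 0.196, -174.9) [-0.22, -0.29, 0.03] [0.004, -0.003, 0.006] rows 0.1
(0.6235, 0.015, 0.27, -174.9) [-0.2, -0.26, -7.37] [0.004, -0.003, 0.006] rows 1.2
side [(0.73, array([245. , 206.5]))]
[[203.62927365 241.36141838]
 [220.97690543 239.05685602]
 [227.75985292 303.71123377]]
top [(0.61, array([199.9, 173.8]))]
[[176.93642805 200.1571815 ]
 [176.7019727  214.73677211]
 [189.08349265 227.02506759]]
```

View pics/k2.png

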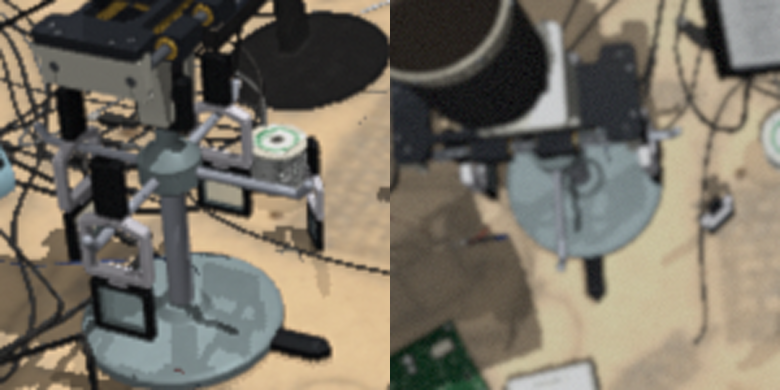

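The hook tip (side 222,241 / top 176,212) now lies over the pointer (tip side 227,303), matching the prediction. I'm letting go and lifting.

Request:
{"method": "move_arm", "body": {
  "targets": [
    [[0, 0, 0], [0, 0, 0]],
    [[0, 0, 0], [0, 0, 0]],
    [[0, 0, 0], [0, 0, 0]],
    [[0, 0, -3], [0, 0, 0]],
    [[0, 0, -8], [0, 0, 0]]
  ],
  "jaw": 4
}}

```text
time_s: 7.48
tcp_pos: [0.6227, 0.0145, 0.2752]
eef_rot: [-180.0, -0.2, -174.7]
contact_force: [1.1, 0.0, -0.5]
gripper_width: 0.04
gripper_force: 0.0
```

```bash
python3 -c "
from h import *
go((.493,-.230,.29,-162.6))"
```

```text
t 7.47 p [0.6227 0.0145 0.2752] rot [-179.95   -0.24 -174.66] F [ 1.1  0.  -0.5] w 0.039973349170650666 0.0 j [  19.3   14.3   -1.8   -0.   -74.2 -103.9]
(0.493, -0.23, 0.29, -162.6) [15.19, -23.14, -1.39] [-0.0, -0.004, -0.21] rows 4.4
```

Request:
{"method": "move_arm", "body": {
  "targets": [
    [[4, -4, -1.4], [0, 0, 0]],
    [[7, -9, -1.4], [0, 0.0, -0.06]],
    [[10, -14, -1.4], [0, 0, -0.12]],
    [[13, -19, -1.4], [0, 0, -0.18]],
    [[15.2, -23.1, -1.4], [0, -0.004, -0.21]]
  ],
  "jaw": 5
}}

```text
time_s: 8.1
tcp_pos: [0.4926, -0.2312, 0.2906]
eef_rot: [-179.9, 0.3, -162.6]
contact_force: [0.4, -0.3, 0.1]
gripper_width: 0.05
gripper_force: 0.0
```

```bash
python3 -c "
from h import *
s=viewer.capture('side');t=viewer.capture('top')
a=pinpoint('loupe_grip','side');print([(round(x['score'],2),np.round(x['location'],1)) for x in a])
print('pred',proj(s,[[.493,-.23,.134],[.493,-.23,.156]]))
st=r.get_state();Rm=R.from_euler('xyz',st['eef_rot'],degrees=True).as_matrix();print('tcp px',proj(s,st['tcp_pos']))
rot=np.radians(-174.7);u=np.array([np.cos(rot),np.sin(rot),0])
print('hook', [(round(x['score'],2),np.round(x['location'],1)) for x in pinpoint('hook_seat','side')],[(round(x['score'],2),np.round(x['location'],1)) for x in pinpoint('hook_seat','top')],proj(s,[.6235,.015,.150]+.08*u),proj(t,[.6235,.015,.150]+.08*u))
A=cv2.resize(s['image'][110:310,150:310],None,fx=2.9,fy=2.9,interpolation=2)
B=cv2.resize(t['image'][130:250,130:250],None,fx=2.6,fy=2.6,interpolation=2);B=cv2.copyMakeBorder(B,0,A.shape[0]-B.shape[0],0,0,0)
cv2.imwrite('pics/l.png',np.hstack([A,B]))
go((.493,-.230,.22,-162.6),(.493,-.230,.1185,-162.6))"
```

```text
[(0.94, array([147.2, 293.4])), (0.88, array([196.8, 276.2])), (0.71, array([227.8, 220.3]))]
pred [[276.66648787 198.42284437]
 [276.98694122 189.86067281]]
tcp px [[279.41299465 133.47242644]]
hook [(0.95, array([245.4, 204.9]))] [(0.43, array([229.8, 280.3])), (0.4, array([198.6, 175.7]))] [[203.69143121 241.28249679]] [[177.05668307 200.14518349]]
t 8.35 p [ 0.4938 -0.2295  0.2903] rot [-179.98    0.24 -162.68] F [-0.2 -0.1 -0.2] w 0.04969771213632047 0.0 j [ -4.3   6.  -10.1  -0.1 -73.7 -68.3]
(0.493, -0.23, 0.22, -162.6) [0.12, -0.02, 7.03] [-0.0, 0.004, -0.001] rows 1.1
(0.493, -0.23, 0.1185, -162.6) [0.16, -0.02, 17.18] [-0.0, 0.004, -0.001] rows 2.7
```

View pics/l.png

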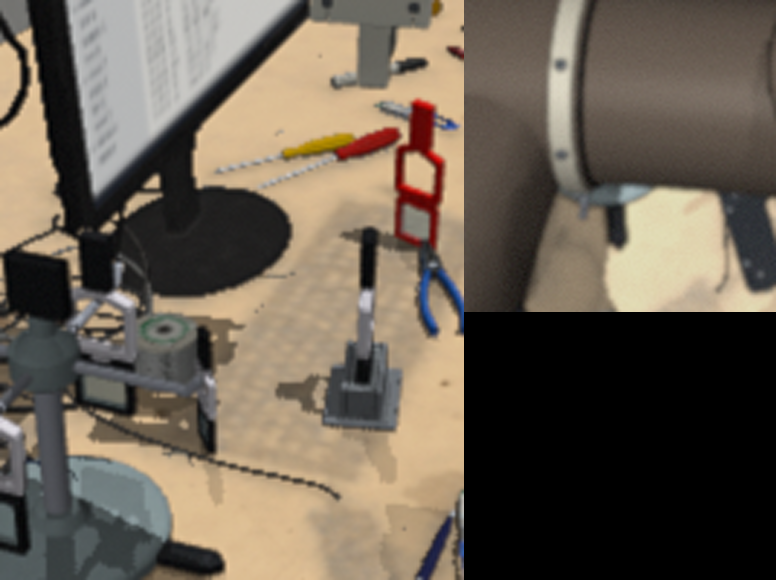

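The target loupe in the dock has its top at side (277,189), within a pixel or so of the prediction. The released hook still lies over the pointer (tip 222,238). I'm descending onto the tab.

Request:
{"method": "move_arm", "body": {
  "targets": [
    [[0.1, 0, 6], [0, 0.004, 0]],
    [[0.1, 0, 11], [0, 0.004, 0]],
    [[0.1, 0, 15], [0, 0.004, 0]],
    [[0.1, 0, 17.1], [0, 0.004, 0]],
    [[0.1, 0, 17.2], [0, 0.004, 0]]
  ]
}}

```text
time_s: 8.98
tcp_pos: [0.493, -0.2283, 0.1167]
eef_rot: [179.9, -0.2, -162.5]
contact_force: [0.6, -0.2, 0.1]
gripper_width: 0.0499
gripper_force: 0.0
```

Request:
{"method": "move_arm", "body": {
  "targets": [
    [[0, 0, 0], [0, 0, 0]],
    [[0, 0, 0], [0, 0, 0]],
    [[0, 0, 0], [0, 0, 0]],
    [[0, 0, 0], [0, 0, 0]]
  ],
  "jaw": 0.5,
  "squeeze": 15
}}

```text
time_s: 9.48
tcp_pos: [0.4941, -0.2295, 0.1191]
eef_rot: [-179.9, 0.1, -162.6]
contact_force: [0.6, 0.6, 3.4]
gripper_width: 0.0236
gripper_force: 15.0
```

```bash
python3 -c "
from h import *
go((.493,-.230,.1185,-162.6))"
```

```text
t 9.47 p [ 0.4941 -0.2295  0.1191] rot [-1.7993e+02  8.0000e-02 -1.6259e+02] F [0.6 0.6 3.4] w 0.023610941719216974 15.000305324792862 j [ -4.3  13.9 -24.2   0.  -51.8 -68.3]
(0.493, -0.23, 0.1185, -162.6) [0.12, -0.01, 0.06] [-0.001, 0.001, 0.0] rows 0.0
```

The opening of 23.6 mm matches the 24 mm tab, so the grasp is good. I'm lifting straight out.

Request:
{"method": "move_arm", "body": {
  "targets": [
    [[0, 0, -1.5], [0, 0, 0]],
    [[0, 0, -3.5], [0, 0, 0]],
    [[0, 0, -5.5], [0, 0, 0]],
    [[0, 0, -7.6], [0, 0, 0]],
    [[0, 0, -7.6], [0, 0, 0]]
  ],
  "squeeze": 25
}}

```text
time_s: 10.1
tcp_pos: [0.4946, -0.2296, 0.1967]
eef_rot: [-179.9, 0.2, -162.6]
contact_force: [-0.6, 0.1, -0.5]
gripper_width: 0.0238
gripper_force: 25.0
```

```bash
python3 -c "
from h import *
go((.465,.003,.195,-174.8),(.537,.009,.195,-174.8))"
```

```text
t 10.1 p [ 0.4946 -0.2296  0.1967] rot [-179.87    0.2  -162.58] F [-0.6  0.1 -0.5] w 0.023830590735151553 24.999002516269684 j [ -4.3   9.5 -18.5   0.1 -61.8 -68.3]
(0.465, 0.003, 0.195, -174.8) [-4.14, 23.08, 0.13] [-0.002, 0.004, 0.213] rows 3.8
(0.537, 0.009, 0.195, -174.8) [-11.19, 21.5, 0.16] [-0.002, 0.004, 0.213] rows 3.9
```

Request:
{"method": "move_arm", "body": {
  "targets": [
    [[-1, 4, 0.1], [0, 0, 0.05]],
    [[-2, 9, 0.1], [0, 0, 0.1]],
    [[-3, 14.5, 0.1], [0, 0, 0.15]],
    [[-3.8, 20, 0.1], [0, 0, 0.2]],
    [[-4.1, 23, 0.1], [0, 0, 0.213]]
  ]
}}

```text
time_s: 10.72
tcp_pos: [0.4629, 0.0044, 0.1929]
eef_rot: [-180.0, -0.0, -174.8]
contact_force: [0.4, 0.3, -1.0]
gripper_width: 0.0237
gripper_force: 25.0
```

Request:
{"method": "move_arm", "body": {
  "targets": [
    [[0, 0, 0], [0, 0, 0]],
    [[0, 0, 0], [0, 0, 0]],
    [[0, 0, 0], [0, 0, 0]]
  ]
}}

```text
time_s: 11.1
tcp_pos: [0.4638, 0.0017, 0.193]
eef_rot: [-180.0, -0.0, -174.9]
contact_force: [0.2, 0.1, -0.8]
gripper_width: 0.024
gripper_force: 25.0
```

```bash
python3 -c "
from h import *
s=viewer.capture('side');t=viewer.capture('top')
A=cv2.resize(s['image'][150:330,130:280],None,fx=3,fy=3,interpolation=2)
B=cv2.resize(t['image'][130:270,140:250],None,fx=3,fy=3,interpolation=2);B=cv2.copyMakeBorder(B,0,A.shape[0]-B.shape[0],0,0,0)
cv2.imwrite('pics/m.png',np.hstack([A,B]))
go((.465,.003,.195,-174.8),(.537,.009,.195,-174.8))
p=r.get_state()['tcp_pos'];print('exp grip, foot px',proj(s,[p+[0,0,.015],p+[0,0,.015-.0495],p+[0,0,.015-.128]]))"
```

```text
t 11.2 p [0.4639 0.0016 0.1931] rot [-1.7997e+02 -2.0000e-02 -1.7488e+02] F [ 0.1  0.5 -0.2] w 0.023523176139193244 24.999080300331116 j [  24.6    1.8  -27.8    0.   -60.4 -109.5]
(0.465, 0.003, 0.195, -174.8) [-0.12, 0.13, -0.19] [-0.001, -0.0, -0.001] rows 0.0
(0.537, 0.009, 0.195, -174.8) [-7.35, 0.08, -0.2] [-0.001, -0.0, -0.001] rows 1.2
exp grip, foot px [[242.97984927 223.89692105]
 [243.00100811 246.58461718]
 [243.03234945 280.19056054]]
```

View pics/m.png

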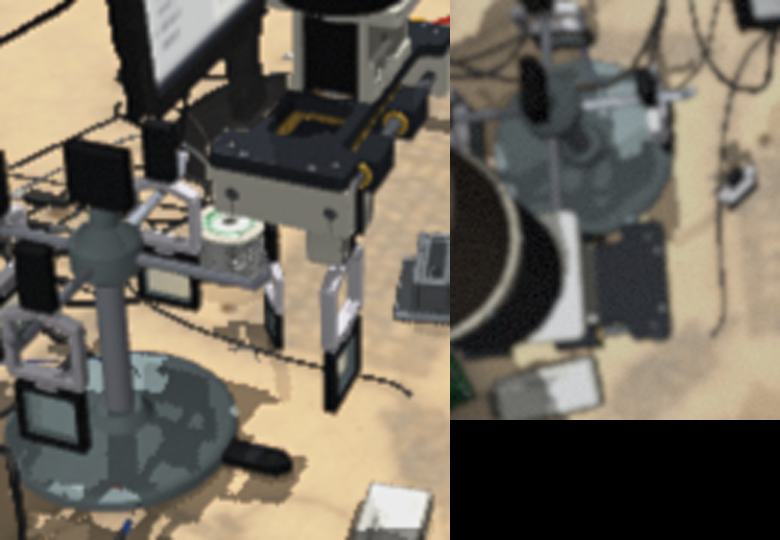

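The eye (side 244,250) is in line with the hook tip (222,241) and the loupe hangs upright. I'm threading it on along the hook.

Request:
{"method": "move_arm", "body": {
  "targets": [
    [[-1.5, 0.1, -0.2], [0, 0, 0]],
    [[-3, 0.1, -0.2], [0, 0, 0]],
    [[-4.5, 0.1, -0.2], [0, 0, 0]],
    [[-6, 0.1, -0.2], [0, 0, 0]],
    [[-7.3, 0.1, -0.2], [0, 0, 0]]
  ]
}}

```text
time_s: 11.82
tcp_pos: [0.5376, 0.0101, 0.1949]
eef_rot: [-180.0, -0.0, -174.8]
contact_force: [-0.1, -0.1, -1.0]
gripper_width: 0.0235
gripper_force: 25.0
```

Request:
{"method": "move_arm", "body": {
  "targets": [
    [[0, 0, 0], [0, 0, 0]],
    [[0, 0, 0], [0, 0, 0]]
  ]
}}

```text
time_s: 12.08
tcp_pos: [0.5361, 0.0099, 0.195]
eef_rot: [-180.0, -0.0, -174.8]
contact_force: [-0.8, -0.6, -0.7]
gripper_width: 0.0238
gripper_force: 25.0
```

```bash
python3 -c "
from h import *
s=viewer.capture('side')
A=cv2.resize(s['image'][170:310,130:280],None,fx=3.5,fy=3.5,interpolation=2)
cv2.imwrite('pics/n.png',A)
go((.537,.009,.168,-174.8))"
```

```text
t 12.12 p [0.536  0.0099 0.1952] rot [-1.7998e+02 -1.0000e-02 -1.7480e+02] F [ 0.4 -0.5 -1.4] w 0.023751202705413924 24.999065101146698 j [  22.     8.9  -19.5    0.   -61.7 -106.8]
(0.537, 0.009, 0.168, -174.8) [-0.09, -0.1, 2.72] [-0.0, -0.0, 0.0] rows 0.4
```

View pics/n.png

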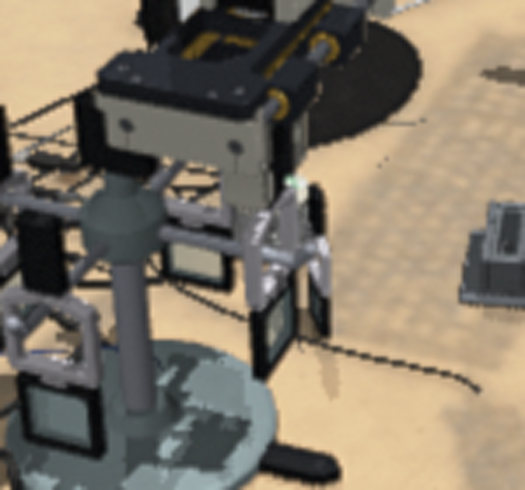

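The hook bar passes through the eye (crop 270,250) with its tip beyond it. I'm lowering until the weight transfers.

Request:
{"method": "move_arm", "body": {
  "targets": [
    [[0, 0, 0.8], [0, 0, 0]],
    [[0, 0, 1.6], [0, 0, 0]],
    [[0, 0, 2.1], [0, 0, 0]],
    [[0, 0, 2.4], [0, 0, 0]],
    [[0, 0, 2.4], [0, 0, 0]]
  ]
}}

```text
time_s: 12.75
tcp_pos: [0.5364, 0.01, 0.171]
eef_rot: [-180.0, -0.0, -174.8]
contact_force: [-0.0, 0.3, -0.0]
gripper_width: 0.0235
gripper_force: 25.0
```

Request:
{"method": "move_arm", "body": {
  "targets": [
    [[0, 0, 0.2], [0, 0, 0]],
    [[0, 0, 0.3], [0, 0, 0]],
    [[0, 0, 0.3], [0, 0, 0]]
  ]
}}

```text
time_s: 13.12
tcp_pos: [0.5366, 0.01, 0.1684]
eef_rot: [-180.0, 0.0, -174.8]
contact_force: [0.2, -0.6, 0.9]
gripper_width: 0.0241
gripper_force: 25.0
```

Request:
{"method": "move_arm", "body": {
  "targets": [
    [[0, 0, 0.1], [0, 0, 0]],
    [[0, 0, 0.1], [0, 0, 0]],
    [[0, 0, 0.1], [0, 0, 0]]
  ],
  "squeeze": 5
}}

```text
time_s: 13.5
tcp_pos: [0.5371, 0.0101, 0.168]
eef_rot: [-180.0, 0.1, -174.8]
contact_force: [-0.2, -0.9, 5.9]
gripper_width: 0.0242
gripper_force: 5.0
```

Request:
{"method": "move_arm", "body": {
  "targets": [
    [[0, 0, 0], [0, 0, 0]],
    [[0, 0, 0], [0, 0, 0]],
    [[0, 0, 0], [0, 0, 0]],
    [[0, 0, 0], [0, 0, 0]]
  ],
  "jaw": 4.5
}}

```text
time_s: 14.0
tcp_pos: [0.5364, 0.01, 0.1671]
eef_rot: [-180.0, -0.0, -174.8]
contact_force: [0.1, 0.1, -0.3]
gripper_width: 0.0447
gripper_force: 0.0
```

```bash
python3 -c "
from h import *
s=viewer.capture('side')
A=cv2.resize(s['image'][170:310,130:280],None,fx=3.5,fy=3.5,interpolation=2)
cv2.imwrite('pics/o.png',A)
go()"
```

```text
t 14.05 p [0.5365 0.01   0.1671] rot [-179.98   -0.   -174.8 ] F [-0.5 -0.4 -0.4] w 0.0448952465960512 0.0 j [  22.    10.3  -21.7    0.   -58.  -106.8]
```

View pics/o.png

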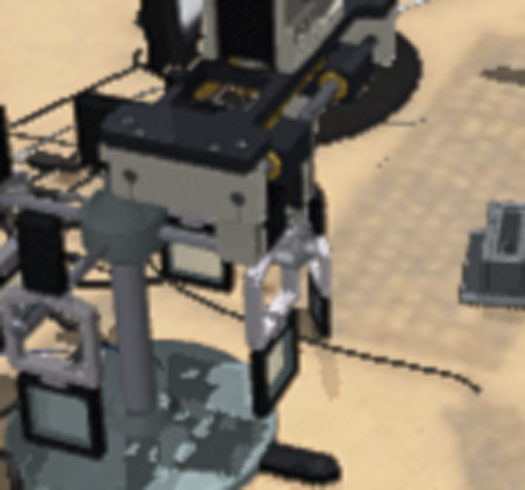

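The jaws are open, the tool feels no load and the loupe hangs on the hook. I'm withdrawing straight up.

Request:
{"method": "move_arm", "body": {
  "targets": [
    [[0, 0, -2], [0, 0, 0]],
    [[0, 0, -5], [0, 0, 0]],
    [[0, 0, -9], [0, 0, 0]],
    [[2, 0, -13], [0, 0, 0]],
    [[7, 0, -13], [0, 0, 0]]
  ]
}}

```text
time_s: 14.68
tcp_pos: [0.4685, 0.0041, 0.2997]
eef_rot: [-180.0, 0.2, -174.8]
contact_force: [-0.2, -0.1, -0.4]
gripper_width: 0.0449
gripper_force: 0.0
```

Request:
{"method": "move_arm", "body": {
  "targets": [
    [[1, -4, 0], [0, 0, 0]],
    [[2, -9, 0], [0, 0, 0]],
    [[2, -14, 0], [0, 0, 0]],
    [[2, -18, 0], [0, 0, 0]],
    [[2, -18, 0], [0, 0, 0]]
  ]
}}

```text
time_s: 15.3
tcp_pos: [0.4629, -0.1795, 0.2969]
eef_rot: [-180.0, -0.0, -175.0]
contact_force: [-0.8, -0.6, 0.3]
gripper_width: 0.0451
gripper_force: 0.0
```

```bash
python3 -c "
from h import *
s=viewer.capture('side');t=viewer.capture('top')
A=cv2.resize(s['image'][170:310,130:270],None,fx=3,fy=3,interpolation=2)
B=cv2.resize(t['image'][130:250,130:250],None,fx=3,fy=3,interpolation=2);B=cv2.copyMakeBorder(B,0,A.shape[0]-B.shape[0],0,0,0)
cv2.imwrite('pics/p.png',np.hstack([A,B]))
go()"
```

```text
t 15.4 p [ 0.4629 -0.1776  0.297 ] rot [-1.7999e+02 -3.0000e-02 -1.7488e+02] F [-0.3  1.3  0.3] w 0.044764258664114834 0.0 j [  1.8   1.  -14.6   0.  -74.3 -86.7]
```

View pics/p.png

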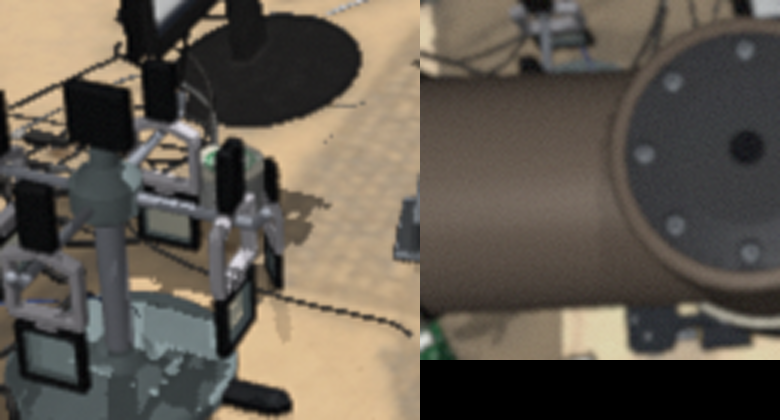

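The loupe hangs upright on the hook (crop 230,213), still over the pointer, and the robot is clear. I'm letting it settle, then handing in.

Request:
{"method": "move_arm", "body": {
  "targets": [
    [[0, 0, 0], [0, 0, 0]],
    [[0, 0, 0], [0, 0, 0]],
    [[0, 0, 0], [0, 0, 0]],
    [[0, 0, 0], [0, 0, 0]],
    [[0, 0, 0], [0, 0, 0]]
  ]
}}

```text
time_s: 16.02
tcp_pos: [0.4632, -0.1772, 0.2973]
eef_rot: [-180.0, 0.0, -174.8]
contact_force: [-0.2, 0.1, 0.3]
gripper_width: 0.0453
gripper_force: 0.0
```

Request:
{"method": "move_arm", "body": {
  "targets": [
    [[0, 0, 0], [0, 0, 0]],
    [[0, 0, 0], [0, 0, 0]],
    [[0, 0, 0], [0, 0, 0]],
    [[0, 0, 0], [0, 0, 0]],
    [[0, 0, 0], [0, 0, 0]]
  ]
}}

```text
time_s: 16.65
tcp_pos: [0.4631, -0.1774, 0.2973]
eef_rot: [-180.0, 0.0, -174.8]
contact_force: [-0.3, 0.5, -0.0]
gripper_width: 0.0454
gripper_force: 0.0
```

```bash
python3 -c "
from h import *
print(r.close_job())"
```

```text
the job is handed in; nothing more can be done
None
```

The empty hook was turned to the pointer, the loupe was hung on it upright and released, and the job was handed in at about 17 s; the hand-in call gave no verdict back.

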